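Move the fired glaze test cups to the sample rack in the same order

ROBOT

A 6-joint arm with a two-finger parallel gripper is mounted at the origin on the work surface. World frame = base frame: x ahead of the robot, y to its left, z up, the work surface at z = 0. Lengths are in mm, angles in rad, forces in N, time in s.
With the tool pointing down it reaches from about 250 to 775 mm from the base axis. Payload 4 kg.
Tool frame: the origin (TCP) lies between the finger pads; the fingertips stand r.tip_reach ahead of it and the grasp point (between the pads) lies 2 mm behind it (r.tip_reach is the distance from the TCP to the fingertips, in mm); z points along the fingers, y is the line along which they close (so a half turn about z gives the same grasp; the last joint's range is limited). The gripper opens to 94 mm and grips with 3 to 60 N. Pads are 16 mm wide; open, the fingers measure 119 mm over their backs; the gripper's body (75 mm by 177 mm) begins 78 mm behind the grasp point.
Start: joints at [1, 0.087, 1.371, -0, 1.684, -0.103], TCP at [248.02, 490.922, 222.506] pointing down, gripper open.
Joint ranges: [-3.1, 3.1], [-0.76, 2.03], [0.27, 2.55], [-1.08, 4.22], [0.17, 2.65], [-2.57, 2.57]. Speed limits (rad/s): [2.79, 2.79, 3.14, 3.14, 3.14, 3.14].

INTERFACE

Orientations are given as a unit quaternion [x, y, z, w].
In Python, from plant import readout, vision, hand_in, r gives the robot as it stands.
- The arm moves only by the tool play_rows, never from a script. Its argument "moves" is one flat list of numbers, 6 for each row, row after row: the shift along the world's x, y, z in units of 30 mm (1.0 is 30 mm), then the turn, a rotation vector about the world's x, y, z in units of 8 degrees (1.0 is 8 degrees). A call has 1 to 8 rows; each row shifts and turns the commanded pose from where the row before left it; what a row does not reach is not made up. A row lasts 1/10 s, in which the tool goes at most 50 mm and 8.59 degrees, less where a joint would pass 70% of its speed; a pose out of reach is approached as far as the arm can. A call is refused whole if a number of a shift passes 1 or a number of a turn 1, either way. A call with a gripper value outside its range is refused whole. "fingers" is the finger opening in mm, from 0 to 94, set as the call begins (left out, the last holds). The fingers move at their own pace and stop on an object; the grip force is fixed at half the most. Time passes only in rows, so rows that do not move let the fingers close. It gives the time, the measured TCP pose, the force, the opening and the grip force at its end, in the units of the state.
- readout.read_state(): the state, without advancing time (a new reading comes with each control period).
- vision.capture(name): name is "scene" or "top"; returns a dict with "image" (384x512x3 uint8, red, green, blue), "K" (3x3 intrinsics, pixels), "k1" (the pictures are not rectified: a ray, as slopes to the right and down, at radius r is drawn at 1 + k1 r^2 times it, then the intrinsics apply), "pose" (4x4, takes a point from camera to world coordinates). Camera axes: x right, y down, z forward; pixel columns grow to the right and rows downward; lengths in mm; the calibration is good to about 2 mm. A picture is of the moment at which its call begins. There is no depth.
- hand_in(): hands the job in; it is judged then, once.
The state is a dict: "t": time; "qpos": joint angles; "qd": joint speeds; "tau": joint torques, N m; "tcp_pos": TCP position; "tool_rot": TCP orientation; "wrist_force": force on the tool from outside, world axes, zero at the start; "torque": the same for the moment, N m; "opening": opening from 0.0 (shut) to 1.0 (fully open); "gripper_force": force on a finger pad.
Only numpy, scipy, OpenCV 4.12 (cv2) and the standard library are available. Lean on these libraries where they do the work, as an engineer would, in place of code of your own. Each camera call takes 0.05 s, during which the arm holds its last target. There are 200 camera calls.

TASK

The four glaze test cups have come out of the kiln in a row on the kiln shelf, and their order is the only record of the recipes: move them into the four recesses of the wooden sample rack so that they stand in the same order from left to right as they stood on the shelf. Carry the cups upright, set each one down gently rather than dropping it, standing flat in its own recess, and leave the cone pack on the kiln shelf undisturbed.

Things in the scene. Friction and masses are not known exactly. Their poses are not given: they have to be found in the camera images.
- cup_blue: small fired stoneware test cup glazed blue, with a bare cream foot; round, no handle, 60 mm tall, 38 mm across the foot, 48 mm across the straight belly (from 22 to 40 mm above the foot: grip it there, from above, fingers on the outside), 49 mm at the flared rim; about 0.11 kg. Origin: centre of the underside of the foot, z up
- cup_green: small fired stoneware test cup glazed green, with a bare cream foot; round, no handle, 60 mm tall, 38 mm across the foot, 48 mm across the straight belly (from 22 to 40 mm above the foot: grip it there, from above, fingers on the outside), 49 mm at the flared rim; about 0.11 kg. Origin: centre of the underside of the foot, z up
- cup_red: small fired stoneware test cup glazed red, with a bare cream foot; round, no handle, 60 mm tall, 38 mm across the foot, 48 mm across the straight belly (from 22 to 40 mm above the foot: grip it there, from above, fingers on the outside), 49 mm at the flared rim; about 0.11 kg. Origin: centre of the underside of the foot, z up
- cup_yellow: small fired stoneware test cup glazed yellow, with a bare cream foot; round, no handle, 60 mm tall, 38 mm across the foot, 48 mm across the straight belly (from 22 to 40 mm above the foot: grip it there, from above, fingers on the outside), 49 mm at the flared rim; about 0.11 kg. Origin: centre of the underside of the foot, z up
- disc_blue: round buff clay drip disc, 64 mm across and 8 mm thick, with runs of blue glaze on it; fixed on the kiln shelf; the blue cup stands centred on it at the start, so the disc goes on marking where that cup stood in the row. Origin: centre of its underside, 28 mm above the bench (its top is at 36 mm); its y axis points left along the row, like the kiln shelf's (seen from the robot)
- disc_green: round buff clay drip disc, 64 mm across and 8 mm thick, with runs of green glaze on it; fixed on the kiln shelf; the green cup stands centred on it at the start, so the disc goes on marking where that cup stood in the row. Origin: centre of its underside, 28 mm above the bench (its top is at 36 mm); its y axis points left along the row, like the kiln shelf's (seen from the robot)
- disc_red: round buff clay drip disc, 64 mm across and 8 mm thick, with runs of red glaze on it; fixed on the kiln shelf; the red cup stands centred on it at the start, so the disc goes on marking where that cup stood in the row. Origin: centre of its underside, 28 mm above the bench (its top is at 36 mm); its y axis points left along the row, like the kiln shelf's (seen from the robot)
- disc_yellow: round buff clay drip disc, 64 mm across and 8 mm thick, with runs of yellow glaze on it; fixed on the kiln shelf; the yellow cup stands centred on it at the start, so the disc goes on marking where that cup stood in the row. Origin: centre of its underside, 28 mm above the bench (its top is at 36 mm); its y axis points left along the row, like the kiln shelf's (seen from the robot)
- rack: wooden sample rack, fixed: board 100 mm (x) by 330 mm (y), top 36 mm above the bench, with four round recesses 66 mm across and 6 mm deep (floor 30 mm above the bench) in a row at y = +120, +40, -40, -120 mm, x = 0. Origin: centre of the underside, on the bench; x points away from the robot, y to its left. Brass card holders on the front (-x) edge
- cone_pack: three slim pyrometric cones, up to 50 mm tall, standing and slumped in a clay bar 22 by 85 (y) by 12 mm, loose on the kiln shelf (slab 160 by 330 mm, top 28 mm above the bench) 72 mm or more behind the line of the cups. A 30 mm square kiln post, 50 mm tall, also stands behind the row. Origin: centre of its underside

How it is judged:
By the outcome, as a careful person would: the job done as asked, in the order asked, and still so for the second after the job is handed in, with the robot touching nothing.
It also fails if it takes over 102 s, if anything falls off the work surface, if the arm or the gripper's body presses on something with over 40 N, if the wrist force passes 120 N, or if a joint passes its speed limit or range.

## Working session

There is one attempt and no reset: what is moved stays moved. The work goes in short steps, Python scripts to look and compute and a tool call to move; the robot and the scene stay as the last step left them, time stands still between calls to the robot, and variables do not carry over. Pictures are saved under pics/ and viewed, at most 14 in all, crops included, and the job is handed in when it is done.

Besides the shell and the picture viewer there is one more tool, called after "Request:" by a JSON object that holds its "method" and its "body". play_rows: Moves the arm, as the interface text tells. Its arguments: {"type":"object","properties":{"moves":{"type":"array","items":{"type":"number"}},"fingers":{"type":"number"}},"required":["moves"]}

```bash
ls; mkdir -p pics; python3 - <<'E'
from plant import readout, vision, r
import cv2,pickle,numpy as np
D={}
for n in("scene","top"):
    c=vision.capture(n);D[n]=c;cv2.imwrite(f"pics/{n}0.png",c["image"][:,:,::-1]);print(n,c["K"].tolist(),c["k1"],np.round(c["pose"],3).tolist())
pickle.dump(D,open("c0.pkl","wb"))
s=readout.read_state();print(s["t"],s["tcp_pos"],s["tool_rot"],s["opening"],r.tip_reach)
E
```

```text
pics
scene [[355.899419020698, 0.0, 257.2188807382683], [0.0, 355.899419020698, 191.74694115304004], [0.0, 0.0, 1.0]] -0.04203704719647526 [[-0.731, 0.396, -0.555, 959.093], [0.682, 0.435, -0.588, 465.406], [0.009, -0.808, -0.588, 540.84], [0.0, 0.0, 0.0, 1.0]]
top [[361.1855321761015, 0.0, 254.01272964367158], [0.0, 361.1855321761015, 189.4452510615679], [0.0, 0.0, 1.0]] -0.07581845511319739 [[0.02, -0.998, 0.065, 474.265], [-1.0, -0.021, -0.016, -6.741], [0.017, -0.064, -0.998, 966.527], [0.0, 0.0, 0.0, 1.0]]
0.1 [247.76497984 490.53156675 221.43619566] [ 2.31772032e-01  9.72769645e-01 -9.17250600e-04 -3.18037131e-04] 0.9970709142824353 17.0
```

View pics/scene0.png

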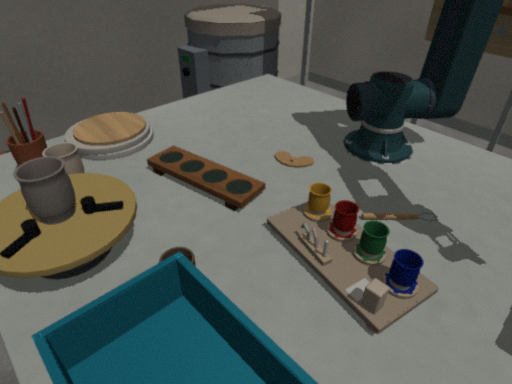

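View pics/top0.png

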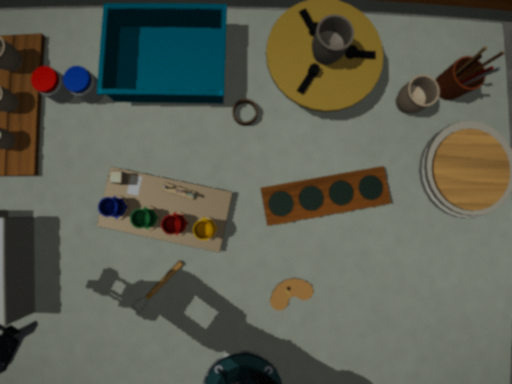

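The top view shows the row, left to right from the robot, as blue (112,207), green (143,218), red (174,224), yellow (204,229). The rack recesses are at (281,203), (311,198), (343,192) and (371,187). The scene view shows the same things. Next I'll zoom in to measure the rims and recesses.

```bash
cat > h.py <<'E'
import numpy as np,cv2
def proj(c,P):
    P=np.atleast_2d(np.array(P,float));T=np.linalg.inv(c["pose"])
    return cv2.projectPoints(P,cv2.Rodrigues(T[:3,:3])[0],T[:3,3],np.array(c["K"]),np.array([c["k1"],0,0,0.]))[0][:,0]
def tri(cs,px):
    from scipy.optimize import least_squares
    f=lambda p:np.concatenate([proj(c,p)[0]-u for c,u in zip(cs,px)])
    s=least_squares(f,[450,0,50]);return s.x,s.fun
def crop(c,x0,y0,x1,y1,k,name):
    im=cv2.resize(c["image"][y0:y1,x0:x1,::-1],None,fx=k,fy=k,interpolation=cv2.INTER_CUBIC)
    im=cv2.convertScaleAbs(im,alpha=1.3,beta=10)
    for x in range((x0//10+1)*10,x1,10):
        cv2.line(im,((x-x0)*k,0),((x-x0)*k,8),(255,255,255),1)
        cv2.putText(im,str(x),((x-x0)*k-10,20),0,.35,(255,255,255),1)
    for y in range((y0//10+1)*10,y1,10):
        cv2.line(im,(0,(y-y0)*k),(8,(y-y0)*k),(255,255,255),1)
        cv2.putText(im,str(y),(10,(y-y0)*k+4),0,.35,(255,255,255),1)
    cv2.imwrite(name,im)
E
python3 - <<'E'
import pickle;from h import *
D=pickle.load(open("c0.pkl","rb"))
crop(D["top"],92,160,248,256,5,"pics/t1.png");crop(D["scene"],295,175,435,295,5,"pics/s1.png")
def rec(n,x0,y0,x1,y1):
    im=D[n]["image"][y0:y1,x0:x1].astype(int)
    m=((im[...,0]<im[...,1]+4)&(im.sum(2)<180)).astype(np.uint8)
    m=cv2.morphologyEx(m,cv2.MORPH_OPEN,np.ones((3,3)))
    N,l,s,c=cv2.connectedComponentsWithStats(m)
    return sorted([(round(c[i][0]+x0,2),round(c[i][1]+y0,2),int(s[i][4])) for i in range(1,N) if s[i][4]>60])
a=rec("top",262,166,392,226);b=rec("scene",145,140,265,210);print(a,b)
if len(a)==4==len(b):
    for u,v in zip(a,b[::-1]): print(tri([D["top"],D["scene"]],[u[:2],v[:2]]))
E
```

```text
[(np.float64(280.5), np.float64(203.2), 436), (np.float64(310.73), np.float64(197.8), 428), (np.float64(340.72), np.float64(192.31), 423), (np.float64(370.23), np.float64(187.06), 405)] [(np.float64(170.96), np.float64(157.27), 160), (np.float64(191.57), np.float64(166.43), 183), (np.float64(214.08), np.float64(176.2), 215), (np.float64(238.53), np.float64(186.86), 254)]
(array([499.67262988, -90.12293817,  31.7163696 ]), array([-0.30421374,  0.3154812 , -0.4172042 , -0.02966847]))
(array([ 515.336881  , -168.85166446,   31.73216417]), array([-0.26275743,  0.29620435, -0.38962418, -0.03903809]))
(array([ 531.22173259, -247.69575231,   31.70968932]), array([-0.26424064,  0.32154543, -0.42155318, -0.0539171 ]))
(array([ 546.66081986, -326.29717586,   32.11386372]), array([-0.2443011 ,  0.31856577, -0.41717819, -0.06425369]))
```

View pics/t1.png

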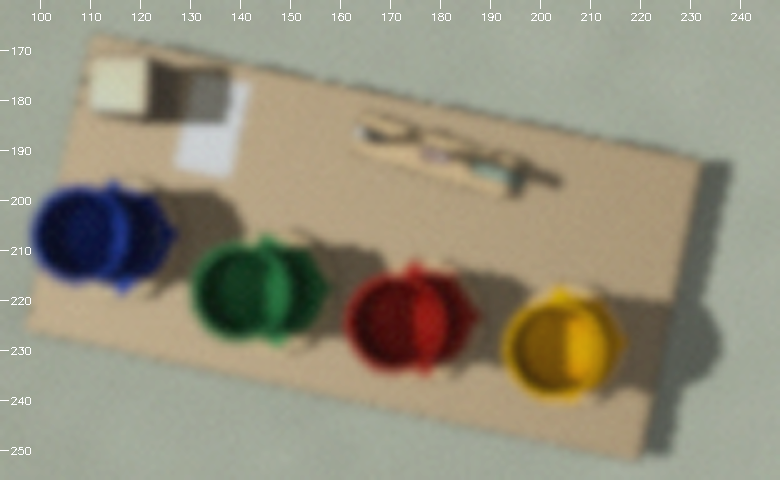

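View pics/s1.png

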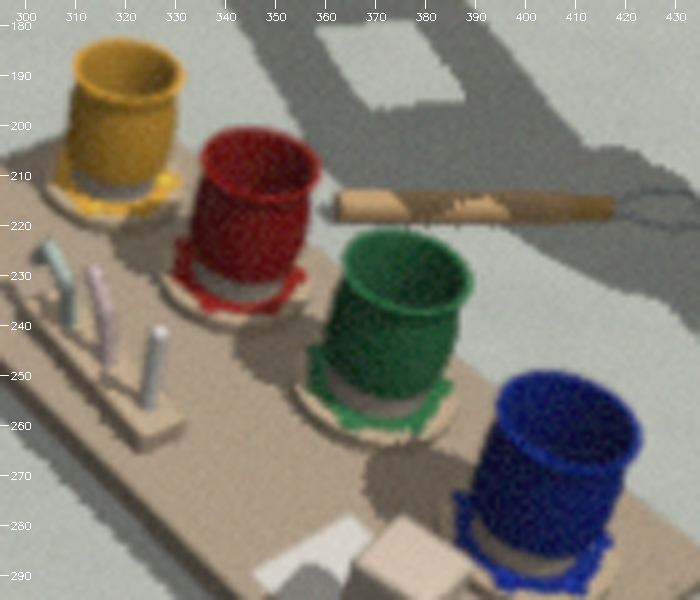

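The zoomed top view gives rim centres of about blue (107.8,206.6), green (139.8,217.4), red (170.2,224.0) and yellow (202.2,230.0). In the scene view they are about (408.2,258.2), (376.0,228.8), (346.5,207.2) and (320.2,188.6). The cone pack and the post are well behind the row.

```bash
python3 - <<'E'
import pickle;from h import *
D=pickle.load(open("c0.pkl","rb"));cs=[D["top"],D["scene"]]
a=np.linspace(0,6.283,40)
V={n:cv2.convertScaleAbs(cv2.resize(D[n]["image"][y:y+h,x:x+w,::-1],None,fx=5,fy=5),alpha=1.3) for n,(x,y,w,h) in {"top":(92,180,150,65),"scene":(295,175,150,120)}.items()}
O={"top":(92,180),"scene":(295,175)}
for n,u,v in [("B",(107.8,206.6),(408.2,258.2)),("G",(139.8,217.4),(376,228.8)),("R",(170.2,224),(346.5,207.2)),("Y",(202.2,230),(320.2,188.6))]:
    p,e=tri(cs,[u,v]);print(n,p.round(1),e.round(2))
    for k in V:
        for rad,z in((24.5,p[2]),(32,p[2]-60)):
            q=proj(D[k],np.c_[p[0]+rad*np.cos(a),p[1]+rad*np.sin(a),0*a+z])
            cv2.polylines(V[k],[(((q-O[k]+.5)*5)).astype(np.int32)],True,(255,255,255),1)
cv2.imwrite("pics/ov.png",np.vstack([V["top"],V["scene"]])[:,:,:] if 0 else cv2.resize(np.vstack([V["top"],V["scene"]]),(486,600)))
E
```

```text
B [480.2 335.3  95.2] [-0.9   0.51 -0.72  0.07]
G [455.7 255.9  95.3] [-0.97  0.62 -0.89  0.07]
R [442.5 180.2  95.6] [-0.39  0.28 -0.4   0.02]
Y [429.9 102.6  94.7] [-0.28  0.22 -0.32  0.01]
```

View pics/ov.png

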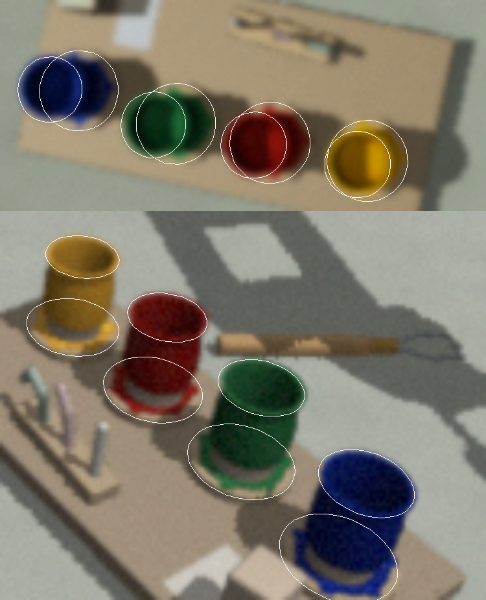

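Request:
{"method": "play_rows", "body": {"moves": [0, 0, 0, 0, 0, -1, 0, 0, 0, 0, 0, -1, 0, 0, 0, 0, 0, -1, 0, 0, 0, 0, 0, -1, 0, 0, 0, 0, 0, -1, 0, 0, 0, 0, 0, -1, 0, 0, 0, 0, 0, -1, 0, 0, 0, 0, 0, -0.9], "fingers": 74}}

```text
t: 0.9
tcp_pos: [247.8, 490.6, 221.8]
tool_rot: [0.709, 0.705, -0.001, 0.0]
wrist_force: [0.4, -0.4, 0.8]
opening: 0.787
gripper_force: 0.0
```

The overlay shows the rims fitted well in both views, with rim height about 95 mm. That puts the feet at about 35–36 mm, and the recess floors come out at about 32 mm. I'll go to the blue cup first.

Request:
{"method": "play_rows", "body": {"moves": [0.97, -0.65, -0.3, 0, 0, 0, 0.97, -0.65, -0.3, 0, 0, 0, 0.97, -0.65, -0.3, 0, 0, 0, 0.97, -0.65, -0.3, 0, 0, 0, 0.97, -0.65, -0.3, 0, 0, 0, 0.97, -0.65, -0.3, 0, 0, 0, 0.97, -0.65, -0.3, 0, 0, 0, 0.97, -0.65, -0.3, 0, 0, 0]}}

```text
t: 1.7
tcp_pos: [481.6, 333.8, 149.5]
tool_rot: [0.707, 0.707, -0.0, -0.0]
wrist_force: [0.4, 0.8, 0.5]
opening: 0.785
gripper_force: 0.0
```

Request:
{"method": "play_rows", "body": {"moves": [0, 0.05, -0.5, 0, 0, 0, 0, 0, -0.5, 0, 0, 0, 0, 0, -0.5, 0, 0, 0, 0, 0, -0.5, 0, 0, 0, 0, 0, -0.4, 0, 0, 0, 0, 0, -0.2, 0, 0, 0, 0, 0, -0.17, 0, 0, 0, 0, 0, 0, 0, 0, 0]}}

```text
t: 2.5
tcp_pos: [480.5, 336.5, 66.9]
tool_rot: [0.707, 0.707, -0.0, -0.0]
wrist_force: [-0.2, -0.4, 0.3]
opening: 0.783
gripper_force: 0.0
```

```bash
python3 - <<'E'
from plant import vision,readout
import pickle;from h import *
c=vision.capture("scene");crop(c,330,190,460,310,5,"pics/g1.png")
s=readout.read_state();print(s["tcp_pos"],s["wrist_force"])
E
```

```text
[480.89682247 336.58371467  67.58393307] [ 0.22348057  0.6236072  -0.20186776]
```

View pics/g1.png

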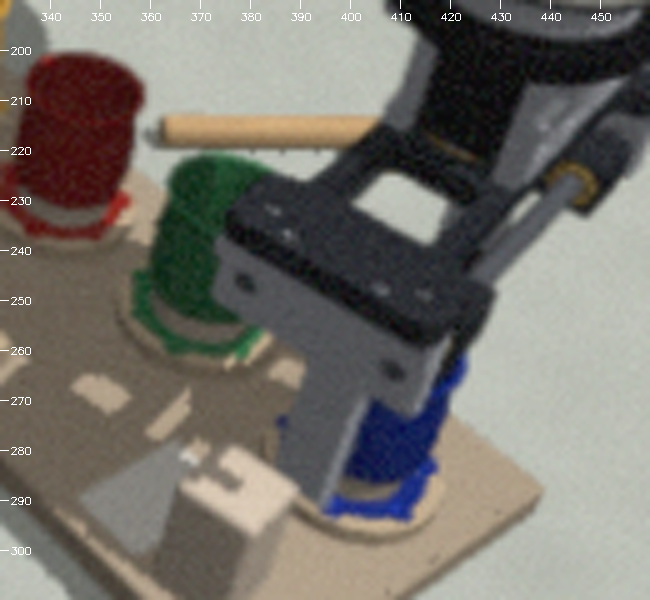

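The picture shows the open fingers straddling the blue cup without touching the post. The inner finger's lower edge runs from about (386,284) to (396,292). I'll check that against a projection before closing.

```bash
python3 - <<'E'
import pickle;from h import *
D=pickle.load(open("c0.pkl","rb"))
print(proj(D["scene"],[[x,y,49.5] for x in(517.5,530) for y in (328.5,344.5)]).round(1).tolist())
print(proj(D["scene"],[[480.5,336,36],[480.5,336,96]]).round(1).tolist())
E
```

```text
[[386.5, 285.2], [394.7, 290.6], [382.7, 289.1], [390.9, 294.6]]
[[399.2, 281.3], [407.9, 258.2]]
```

Request:
{"method": "play_rows", "body": {"moves": [0, 0, 0, 0, 0, 0, 0, 0, 0, 0, 0, 0, 0, 0, 0, 0, 0, 0, 0, 0, 0, 0, 0, 0, 0, 0, 0, 0, 0, 0, 0, 0, 0, 0, 0, 0], "fingers": 40}}

```text
t: 3.15
tcp_pos: [481.1, 336.5, 67.8]
tool_rot: [0.707, 0.707, 0.0, 0.0]
wrist_force: [0.4, -0.3, 1.6]
opening: 0.501
gripper_force: 30.0
```

Request:
{"method": "play_rows", "body": {"moves": [0, 0, 0.2, 0, 0, 0, 0, 0, 0.4, 0, 0, 0, 0, 0, 0.5, 0, 0, 0, 0, 0, 0.5, 0, 0, 0, 0, 0, 0.5, 0, 0, 0, 0, 0, 0.5, 0, 0, 0, 0, 0, 0.5, 0, 0, 0, 0, 0, 0.2, 0, 0, 0]}}

```text
t: 3.95
tcp_pos: [481.7, 336.9, 169.2]
tool_rot: [0.707, 0.707, 0.002, 0.001]
wrist_force: [0.6, -0.1, -0.7]
opening: 0.508
gripper_force: 30.0
```

Request:
{"method": "play_rows", "body": {"moves": [0.04, -0.5, 0, 0, 0, 0, 0.04, -0.8, 0, 0, 0, 0, 0.04, -0.95, 0, 0, 0, 0, 0.04, -0.95, 0, 0, 0, 0, 0.04, -0.95, 0, 0, 0, 0, 0.04, -0.95, 0, 0, 0, 0, 0.04, -0.95, 0, 0, 0, 0, 0.04, -0.95, 0, 0, 0, 0]}}

```text
t: 4.75
tcp_pos: [489.4, 124.2, 165.3]
tool_rot: [0.707, 0.707, -0.001, -0.0]
wrist_force: [0.9, -0.6, -1.6]
opening: 0.5
gripper_force: 30.0
```

Request:
{"method": "play_rows", "body": {"moves": [0.04, -0.95, 0, 0, 0, 0, 0.04, -0.95, 0, 0, 0, 0, 0.04, -0.95, 0, 0, 0, 0, 0.04, -0.95, 0, 0, 0, 0, 0.04, -0.95, 0, 0, 0, 0, 0.04, -0.95, 0, 0, 0, 0, 0.04, -0.87, 0, 0, 0, 0, 0.04, -0.65, 0, 0, 0, 0]}}

```text
t: 5.55
tcp_pos: [498.6, -92.4, 165.2]
tool_rot: [0.708, 0.706, -0.001, -0.001]
wrist_force: [0.2, -0.1, -2.4]
opening: 0.506
gripper_force: 30.0
```

Request:
{"method": "play_rows", "body": {"moves": [0, 0, -0.3, 0, 0, 0, 0, 0, -0.5, 0, 0, 0, 0, 0, -0.5, 0, 0, 0, 0, 0, -0.5, 0, 0, 0, 0, 0, -0.5, 0, 0, 0, 0, 0, -0.4, 0, 0, 0, 0, 0, -0.2, 0, 0, 0, 0, 0, 0, 0, 0, 0]}}

```text
t: 6.35
tcp_pos: [499.0, -89.7, 78.0]
tool_rot: [0.707, 0.707, -0.001, -0.001]
wrist_force: [-0.0, 0.2, -1.1]
opening: 0.504
gripper_force: 30.0
```

```bash
python3 - <<'E'
from plant import vision,readout
from h import *
a=vision.capture("scene");b=vision.capture("top");crop(a,140,90,280,210,4,"pics/a.png");crop(b,250,140,350,260,4,"pics/b.png")
A=cv2.imread("pics/a.png");B=cv2.imread("pics/b.png");n=min(A.shape[0],B.shape[0]);A=A[:,:400+0*n] if 0 else A;A=cv2.resize(A,None,fx=.7,fy=.7) if 0 else A
cv2.imwrite("pics/p1.png",np.hstack([A[:n,160:],B[:n]]))
s=readout.read_state();print(s["tcp_pos"],s["wrist_force"],s["opening"]*94)
E
```

```text
[500.21781195 -90.15329352  79.75210205] [ 0.94761611  0.59095045 -1.06744052] 47.28713015486973
```

View pics/p1.png

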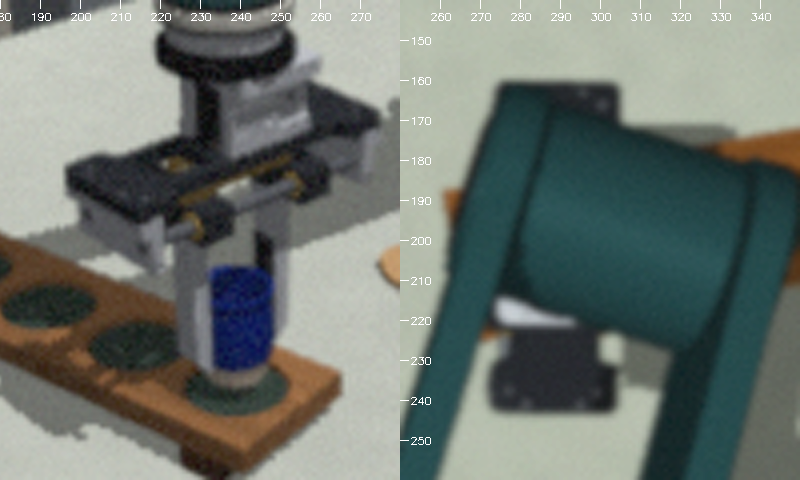

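The blue cup is upright at (238,185) and centred over the first recess, about 17 mm above its floor. The recess is at about (238,187). I'll lower it gently.

Request:
{"method": "play_rows", "body": {"moves": [0, 0, -0.2, 0, 0, 0, 0, 0, -0.15, 0, 0, 0, 0, 0, -0.1, 0, 0, 0, 0, 0, -0.05, 0, 0, 0, 0, 0, -0.03, 0, 0, 0, 0, 0, -0.02, 0, 0, 0, 0, 0, -0.02, 0, 0, 0, 0, 0, 0, 0, 0, 0]}}

```text
t: 7.25
tcp_pos: [500.1, -90.2, 62.4]
tool_rot: [0.707, 0.707, 0.0, 0.0]
wrist_force: [-0.0, 0.2, -1.1]
opening: 0.504
gripper_force: 30.0
```

Not touching yet, so I'll feel for the floor.

Request:
{"method": "play_rows", "body": {"moves": [0, 0, -0.01, 0, 0, 0, 0, 0, -0.01, 0, 0, 0, 0, 0, -0.01, 0, 0, 0, 0, 0, 0, 0, 0, 0]}}

```text
t: 7.65
tcp_pos: [500.1, -90.2, 61.8]
tool_rot: [0.707, 0.707, 0.0, 0.0]
wrist_force: [-0.4, 0.9, 2.4]
opening: 0.5
gripper_force: 30.0
```

Request:
{"method": "play_rows", "body": {"moves": [0, 0, -0.01, 0, 0, 0, 0, 0, -0.01, 0, 0, 0, 0, 0, 0, 0, 0, 0]}}

```text
t: 7.95
tcp_pos: [500.1, -90.2, 61.8]
tool_rot: [0.707, 0.707, 0.0, 0.0]
wrist_force: [-2.6, 0.3, 5.2]
opening: 0.503
gripper_force: 30.0
```

Request:
{"method": "play_rows", "body": {"moves": [0, 0, 0, 0, 0, 0, 0, 0, 0, 0, 0, 0, 0, 0, 0, 0, 0, 0, 0, 0, 0.2, 0, 0, 0, 0, 0, 0.5, 0, 0, 0, 0, 0, 0.9, 0, 0, 0, 0, 0, 0.9, 0, 0, 0, 0, 0, 0.9, 0, 0, 0], "fingers": 68}}

```text
t: 8.75
tcp_pos: [499.9, -90.2, 164.1]
tool_rot: [0.707, 0.707, 0.0, 0.0]
wrist_force: [0.1, -0.6, -0.6]
opening: 0.724
gripper_force: 0.0
```

Request:
{"method": "play_rows", "body": {"moves": [-0.1, 0.5, 0, 0, 0, 0, -0.1, 0.8, 0, 0, 0, 0, -0.1, 0.95, 0, 0, 0, 0, -0.1, 0.95, 0, 0, 0, 0, -0.1, 0.95, 0, 0, 0, 0, -0.1, 0.95, 0, 0, 0, 0, -0.1, 0.95, 0, 0, 0, 0, -0.1, 0.95, 0, 0, 0, 0], "fingers": 74}}

```text
t: 9.55
tcp_pos: [474.7, 121.6, 161.5]
tool_rot: [0.707, 0.707, -0.001, -0.001]
wrist_force: [0.5, 0.4, 0.1]
opening: 0.784
gripper_force: 0.0
```

Request:
{"method": "play_rows", "body": {"moves": [-0.12, 0.95, 0, 0, 0, 0, -0.12, 0.95, 0, 0, 0, 0, -0.12, 0.95, 0, 0, 0, 0, -0.12, 0.8, 0, 0, 0, 0, -0.1, 0.6, 0, 0, 0, 0, -0.1, 0.29, 0, 0, 0, 0, 0, 0, 0, 0, 0, 0]}}

```text
t: 10.25
tcp_pos: [454.4, 256.9, 161.8]
tool_rot: [0.706, 0.708, -0.001, -0.0]
wrist_force: [-0.6, -0.3, 0.3]
opening: 0.789
gripper_force: 0.0
```

```bash
python3 - <<'E'
from plant import vision,readout
import pickle;from h import *
a=vision.capture("scene");crop(a,140,130,280,210,5,"pics/p2.png")
b=vision.capture("top");pickle.dump((a,b),open("c1.pkl","wb"))
s=readout.read_state();print(s["tcp_pos"],s["wrist_force"],s["opening"]*94)
E
```

```text
[455.23202181 255.6459106  162.27853246] [ 0.28363718 -1.01646572  0.24136931] 73.95175117090281
```

View pics/p2.png

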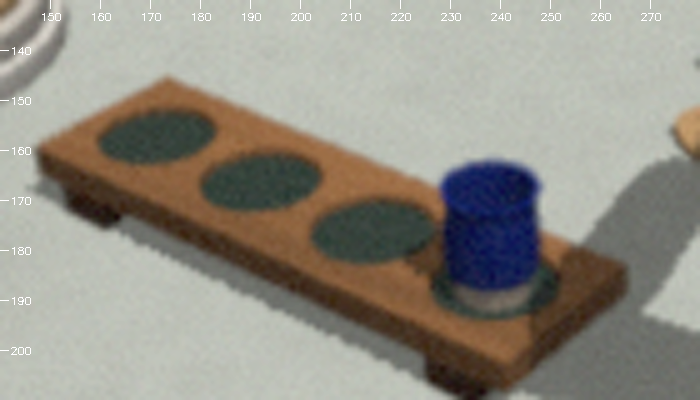

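The blue cup stands flat, centred in the leftmost recess at (238,186). Next is green.

Request:
{"method": "play_rows", "body": {"moves": [0, 0, -0.4, 0, 0, 0, 0, 0, -0.6, 0, 0, 0, 0, 0, -0.6, 0, 0, 0, 0, 0, -0.6, 0, 0, 0, 0, 0, -0.5, 0, 0, 0, 0, 0, -0.3, 0, 0, 0, 0, 0, -0.18, 0, 0, 0, 0, 0, 0, 0, 0, 0]}}

```text
t: 11.15
tcp_pos: [455.3, 255.5, 66.6]
tool_rot: [0.707, 0.707, -0.001, -0.0]
wrist_force: [-0.5, -0.6, 0.2]
opening: 0.791
gripper_force: 0.0
```

Request:
{"method": "play_rows", "body": {"moves": [0, 0, 0, 0, 0, 0, 0, 0, 0, 0, 0, 0, 0, 0, 0, 0, 0, 0, 0, 0, 0, 0, 0, 0, 0, 0, 0, 0, 0, 0, 0, 0, 0, 0, 0, 0], "fingers": 40}}

```text
t: 11.75
tcp_pos: [455.9, 256.2, 68.0]
tool_rot: [0.707, 0.707, 0.001, 0.0]
wrist_force: [-1.1, -1.0, 1.9]
opening: 0.504
gripper_force: 30.0
```

Request:
{"method": "play_rows", "body": {"moves": [0, 0, 0.2, 0, 0, 0, 0, 0, 0.4, 0, 0, 0, 0, 0, 0.5, 0, 0, 0, 0, 0, 0.5, 0, 0, 0, 0, 0, 0.5, 0, 0, 0, 0, 0, 0.5, 0, 0, 0, 0, 0, 0.5, 0, 0, 0, 0, 0, 0.2, 0, 0, 0]}}

```text
t: 12.55
tcp_pos: [456.5, 256.4, 168.9]
tool_rot: [0.707, 0.707, 0.002, 0.001]
wrist_force: [0.1, 0.2, -0.7]
opening: 0.502
gripper_force: 30.0
```

Request:
{"method": "play_rows", "body": {"moves": [0.125, -0.5, 0, 0, 0, 0, 0.125, -0.8, 0, 0, 0, 0, 0.125, -0.95, 0, 0, 0, 0, 0.125, -0.95, 0, 0, 0, 0, 0.125, -0.95, 0, 0, 0, 0, 0.125, -0.95, 0, 0, 0, 0, 0.125, -0.95, 0, 0, 0, 0, 0.125, -0.95, 0, 0, 0, 0]}}

```text
t: 13.35
tcp_pos: [484.8, 43.8, 165.3]
tool_rot: [0.707, 0.707, -0.001, -0.001]
wrist_force: [0.5, 0.4, -1.0]
opening: 0.502
gripper_force: 30.0
```

Request:
{"method": "play_rows", "body": {"moves": [0.125, -0.95, 0, 0, 0, 0, 0.125, -0.95, 0, 0, 0, 0, 0.125, -0.95, 0, 0, 0, 0, 0.125, -0.95, 0, 0, 0, 0, 0.125, -0.95, 0, 0, 0, 0, 0.125, -0.95, 0, 0, 0, 0, 0.125, -0.85, 0, 0, 0, 0, 0.125, -0.61, 0, 0, 0, 0]}}

```text
t: 14.15
tcp_pos: [514.6, -171.1, 165.2]
tool_rot: [0.708, 0.706, -0.001, -0.001]
wrist_force: [0.2, 0.4, -1.1]
opening: 0.506
gripper_force: 30.0
```

Request:
{"method": "play_rows", "body": {"moves": [0, 0, -0.3, 0, 0, 0, 0, 0, -0.5, 0, 0, 0, 0, 0, -0.5, 0, 0, 0, 0, 0, -0.5, 0, 0, 0, 0, 0, -0.5, 0, 0, 0, 0, 0, -0.4, 0, 0, 0, 0, 0, -0.2, 0, 0, 0, 0, 0, 0, 0, 0, 0]}}

```text
t: 14.95
tcp_pos: [515.0, -168.3, 78.1]
tool_rot: [0.707, 0.707, -0.0, -0.001]
wrist_force: [-0.4, -0.4, -0.4]
opening: 0.501
gripper_force: 30.0
```

Request:
{"method": "play_rows", "body": {"moves": [0, 0, -0.2, 0, 0, 0, 0, 0, -0.15, 0, 0, 0, 0, 0, -0.1, 0, 0, 0, 0, 0, -0.05, 0, 0, 0, 0, 0, -0.03, 0, 0, 0, 0, 0, -0.02, 0, 0, 0, 0, 0, -0.02, 0, 0, 0, 0, 0, 0, 0, 0, 0]}}

```text
t: 15.75
tcp_pos: [515.7, -168.8, 62.4]
tool_rot: [0.707, 0.707, 0.0, 0.0]
wrist_force: [0.2, 0.1, -1.0]
opening: 0.502
gripper_force: 30.0
```

Request:
{"method": "play_rows", "body": {"moves": [0, 0, -0.01, 0, 0, 0, 0, 0, -0.01, 0, 0, 0, 0, 0, -0.01, 0, 0, 0, 0, 0, -0.01, 0, 0, 0, 0, 0, -0.01, 0, 0, 0, 0, 0, 0, 0, 0, 0]}}

```text
t: 16.35
tcp_pos: [515.7, -168.9, 62.0]
tool_rot: [0.707, 0.707, 0.0, 0.0]
wrist_force: [-3.2, 0.7, 6.5]
opening: 0.503
gripper_force: 30.0
```

Request:
{"method": "play_rows", "body": {"moves": [0, 0, 0, 0, 0, 0, 0, 0, 0, 0, 0, 0, 0, 0, 0, 0, 0, 0, 0, 0, 0.2, 0, 0, 0, 0, 0, 0.5, 0, 0, 0, 0, 0, 0.9, 0, 0, 0, 0, 0, 0.9, 0, 0, 0, 0, 0, 0.9, 0, 0, 0], "fingers": 68}}

```text
t: 17.15
tcp_pos: [515.9, -168.8, 165.3]
tool_rot: [0.707, 0.707, 0.0, 0.001]
wrist_force: [0.2, -0.8, -0.8]
opening: 0.722
gripper_force: 0.0
```

Request:
{"method": "play_rows", "body": {"moves": [-0.17, 0.5, 0, 0, 0, 0, -0.17, 0.8, 0, 0, 0, 0, -0.17, 0.95, 0, 0, 0, 0, -0.17, 0.95, 0, 0, 0, 0, -0.17, 0.95, 0, 0, 0, 0, -0.17, 0.95, 0, 0, 0, 0, -0.17, 0.95, 0, 0, 0, 0, -0.17, 0.95, 0, 0, 0, 0], "fingers": 74}}

```text
t: 17.95
tcp_pos: [473.5, 43.0, 162.3]
tool_rot: [0.707, 0.707, -0.0, -0.0]
wrist_force: [-0.5, 0.1, 0.1]
opening: 0.79
gripper_force: 0.0
```

Request:
{"method": "play_rows", "body": {"moves": [-0.18, 0.95, 0, 0, 0, 0, -0.18, 0.95, 0, 0, 0, 0, -0.18, 0.95, 0, 0, 0, 0, -0.18, 0.85, 0, 0, 0, 0, -0.18, 0.6, 0, 0, 0, 0, -0.18, 0.33, 0, 0, 0, 0, 0, 0, 0, 0, 0, 0]}}

```text
t: 18.65
tcp_pos: [441.1, 181.2, 162.5]
tool_rot: [0.706, 0.708, -0.0, -0.0]
wrist_force: [-0.2, -0.7, 0.1]
opening: 0.788
gripper_force: 0.0
```

Request:
{"method": "play_rows", "body": {"moves": [0, 0, -0.4, 0, 0, 0, 0, 0, -0.6, 0, 0, 0, 0, 0, -0.6, 0, 0, 0, 0, 0, -0.6, 0, 0, 0, 0, 0, -0.5, 0, 0, 0, 0, 0, -0.3, 0, 0, 0, 0, 0, -0.18, 0, 0, 0, 0, 0, 0, 0, 0, 0]}}

```text
t: 19.45
tcp_pos: [442.1, 179.5, 66.6]
tool_rot: [0.707, 0.707, -0.001, -0.0]
wrist_force: [0.6, -0.6, 0.1]
opening: 0.786
gripper_force: 0.0
```

```bash
python3 - <<'E'
from plant import vision,readout
from h import *
a=vision.capture("scene");crop(a,140,130,440,290,2,"pics/p3.png")
s=readout.read_state();print(s["tcp_pos"],s["wrist_force"])
E
```

```text
[442.57364802 179.81466469  67.37990632] [ 1.09490978 -0.37568616 -0.25633083]
```

View pics/p3.png

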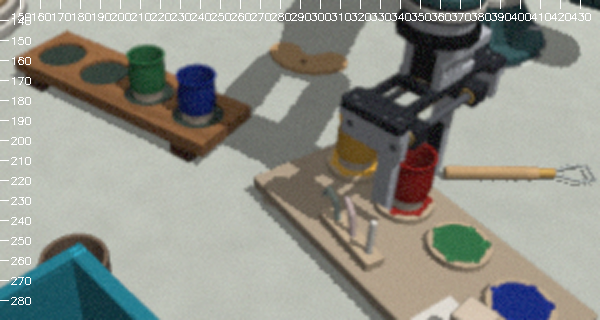

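Blue and green stand in the first two recesses, at (238,178) and (214,168). The gripper straddles red and clears the cones.

Request:
{"method": "play_rows", "body": {"moves": [0, 0, 0, 0, 0, 0, 0, 0, 0, 0, 0, 0, 0, 0, 0, 0, 0, 0, 0, 0, 0, 0, 0, 0, 0, 0, 0, 0, 0, 0, 0, 0, 0, 0, 0, 0], "fingers": 40}}

```text
t: 20.1
tcp_pos: [442.7, 180.3, 67.8]
tool_rot: [0.707, 0.707, 0.0, 0.0]
wrist_force: [0.1, 0.4, 2.8]
opening: 0.506
gripper_force: 30.0
```

Request:
{"method": "play_rows", "body": {"moves": [0, 0, 0.2, 0, 0, 0, 0, 0, 0.4, 0, 0, 0, 0, 0, 0.5, 0, 0, 0, 0, 0, 0.5, 0, 0, 0, 0, 0, 0.5, 0, 0, 0, 0, 0, 0.5, 0, 0, 0, 0, 0, 0.5, 0, 0, 0, 0, 0, 0.2, 0, 0, 0]}}

```text
t: 20.9
tcp_pos: [443.3, 180.4, 168.9]
tool_rot: [0.707, 0.707, 0.002, 0.001]
wrist_force: [-0.3, -0.8, -0.5]
opening: 0.506
gripper_force: 30.0
```

Request:
{"method": "play_rows", "body": {"moves": [0.185, -0.5, 0, 0, 0, 0, 0.185, -0.8, 0, 0, 0, 0, 0.185, -0.95, 0, 0, 0, 0, 0.185, -0.95, 0, 0, 0, 0, 0.185, -0.95, 0, 0, 0, 0, 0.185, -0.95, 0, 0, 0, 0, 0.185, -0.95, 0, 0, 0, 0, 0.185, -0.95, 0, 0, 0, 0]}}

```text
t: 21.7
tcp_pos: [486.7, -31.0, 166.4]
tool_rot: [0.707, 0.707, -0.0, -0.0]
wrist_force: [0.1, -0.0, -0.5]
opening: 0.504
gripper_force: 30.0
```

Request:
{"method": "play_rows", "body": {"moves": [0.185, -0.95, 0, 0, 0, 0, 0.185, -0.95, 0, 0, 0, 0, 0.185, -0.95, 0, 0, 0, 0, 0.185, -0.95, 0, 0, 0, 0, 0.185, -0.95, 0, 0, 0, 0, 0.185, -0.95, 0, 0, 0, 0, 0.185, -0.9, 0, 0, 0, 0, 0.185, -0.66, 0, 0, 0, 0]}}

```text
t: 22.5
tcp_pos: [531.0, -249.4, 166.0]
tool_rot: [0.708, 0.707, -0.0, -0.0]
wrist_force: [0.4, 0.8, -0.7]
opening: 0.505
gripper_force: 30.0
```

Request:
{"method": "play_rows", "body": {"moves": [0, 0, -0.3, 0, 0, 0, 0, 0, -0.5, 0, 0, 0, 0, 0, -0.5, 0, 0, 0, 0, 0, -0.5, 0, 0, 0, 0, 0, -0.5, 0, 0, 0, 0, 0, -0.4, 0, 0, 0, 0, 0, -0.2, 0, 0, 0, 0, 0, 0, 0, 0, 0]}}

```text
t: 23.3
tcp_pos: [530.6, -247.2, 78.0]
tool_rot: [0.707, 0.707, -0.0, -0.001]
wrist_force: [0.2, -0.3, -0.3]
opening: 0.506
gripper_force: 30.0
```

Request:
{"method": "play_rows", "body": {"moves": [0, 0, -0.2, 0, 0, 0, 0, 0, -0.15, 0, 0, 0, 0, 0, -0.1, 0, 0, 0, 0, 0, -0.05, 0, 0, 0, 0, 0, -0.03, 0, 0, 0, 0, 0, -0.02, 0, 0, 0, 0, 0, -0.02, 0, 0, 0, 0, 0, 0, 0, 0, 0]}}

```text
t: 24.1
tcp_pos: [531.3, -247.7, 62.4]
tool_rot: [0.707, 0.707, 0.0, 0.0]
wrist_force: [-0.5, -0.5, -0.6]
opening: 0.503
gripper_force: 30.0
```

Request:
{"method": "play_rows", "body": {"moves": [0, 0, -0.01, 0, 0, 0, 0, 0, -0.01, 0, 0, 0, 0, 0, -0.01, 0, 0, 0, 0, 0, -0.01, 0, 0, 0, 0, 0, -0.01, 0, 0, 0, 0, 0, 0, 0, 0, 0]}}

```text
t: 24.7
tcp_pos: [531.3, -247.8, 61.9]
tool_rot: [0.707, 0.707, 0.0, 0.0]
wrist_force: [-2.6, 0.7, 5.3]
opening: 0.505
gripper_force: 30.0
```

Request:
{"method": "play_rows", "body": {"moves": [0, 0, 0, 0, 0, 0, 0, 0, 0, 0, 0, 0, 0, 0, 0, 0, 0, 0, 0, 0, 0.2, 0, 0, 0, 0, 0, 0.5, 0, 0, 0, 0, 0, 0.9, 0, 0, 0, 0, 0, 0.9, 0, 0, 0, 0, 0, 0.9, 0, 0, 0], "fingers": 68}}

```text
t: 25.5
tcp_pos: [531.4, -247.8, 165.3]
tool_rot: [0.707, 0.707, 0.0, 0.001]
wrist_force: [-0.6, -0.7, 0.5]
opening: 0.724
gripper_force: 0.0
```

Request:
{"method": "play_rows", "body": {"moves": [-0.24, 0.5, 0, 0, 0, 0, -0.24, 0.8, 0, 0, 0, 0, -0.24, 0.95, 0, 0, 0, 0, -0.24, 0.95, 0, 0, 0, 0, -0.24, 0.95, 0, 0, 0, 0, -0.24, 0.95, 0, 0, 0, 0, -0.24, 0.95, 0, 0, 0, 0, -0.24, 0.95, 0, 0, 0, 0], "fingers": 74}}

```text
t: 26.3
tcp_pos: [473.6, -36.7, 164.5]
tool_rot: [0.707, 0.707, 0.001, 0.001]
wrist_force: [0.5, 0.5, -0.4]
opening: 0.789
gripper_force: 0.0
```

Request:
{"method": "play_rows", "body": {"moves": [-0.24, 0.95, 0, 0, 0, 0, -0.24, 0.95, 0, 0, 0, 0, -0.24, 0.95, 0, 0, 0, 0, -0.24, 0.87, 0, 0, 0, 0, -0.25, 0.62, 0, 0, 0, 0, -0.25, 0.34, 0, 0, 0, 0, 0, 0, 0, 0, 0, 0]}}

```text
t: 27.0
tcp_pos: [429.5, 103.6, 163.9]
tool_rot: [0.706, 0.708, 0.001, 0.001]
wrist_force: [0.2, -0.3, 0.2]
opening: 0.787
gripper_force: 0.0
```

Request:
{"method": "play_rows", "body": {"moves": [0, 0, -0.4, 0, 0, 0, 0, 0, -0.6, 0, 0, 0, 0, 0, -0.6, 0, 0, 0, 0, 0, -0.6, 0, 0, 0, 0, 0, -0.5, 0, 0, 0, 0, 0, -0.3, 0, 0, 0, 0, 0, -0.18, 0, 0, 0, 0, 0, 0, 0, 0, 0]}}

```text
t: 27.8
tcp_pos: [429.5, 102.2, 66.6]
tool_rot: [0.707, 0.707, -0.001, -0.0]
wrist_force: [-0.3, 0.0, -0.5]
opening: 0.791
gripper_force: 0.0
```

Request:
{"method": "play_rows", "body": {"moves": [0, 0, 0, 0, 0, 0, 0, 0, 0, 0, 0, 0, 0, 0, 0, 0, 0, 0, 0, 0, 0, 0, 0, 0, 0, 0, 0, 0, 0, 0, 0, 0, 0, 0, 0, 0], "fingers": 40}}

```text
t: 28.4
tcp_pos: [430.3, 102.8, 68.0]
tool_rot: [0.707, 0.707, 0.001, 0.0]
wrist_force: [1.0, 0.1, 1.2]
opening: 0.507
gripper_force: 30.0
```

Request:
{"method": "play_rows", "body": {"moves": [0, 0, 0.2, 0, 0, 0, 0, 0, 0.4, 0, 0, 0, 0, 0, 0.5, 0, 0, 0, 0, 0, 0.5, 0, 0, 0, 0, 0, 0.5, 0, 0, 0, 0, 0, 0.5, 0, 0, 0, 0, 0, 0.5, 0, 0, 0, 0, 0, 0.2, 0, 0, 0]}}

```text
t: 29.2
tcp_pos: [430.6, 102.8, 168.7]
tool_rot: [0.707, 0.707, 0.001, 0.001]
wrist_force: [0.4, 0.2, -1.7]
opening: 0.501
gripper_force: 30.0
```

Request:
{"method": "play_rows", "body": {"moves": [0.24, -0.5, 0, 0, 0, 0, 0.24, -0.8, 0, 0, 0, 0, 0.24, -0.95, 0, 0, 0, 0, 0.24, -0.95, 0, 0, 0, 0, 0.24, -0.95, 0, 0, 0, 0, 0.24, -0.95, 0, 0, 0, 0, 0.24, -0.95, 0, 0, 0, 0, 0.24, -0.95, 0, 0, 0, 0]}}

```text
t: 30.0
tcp_pos: [487.3, -108.4, 166.2]
tool_rot: [0.707, 0.707, -0.0, -0.0]
wrist_force: [0.4, 0.2, -0.7]
opening: 0.508
gripper_force: 30.0
```

Request:
{"method": "play_rows", "body": {"moves": [0.25, -0.95, 0, 0, 0, 0, 0.25, -0.95, 0, 0, 0, 0, 0.25, -0.95, 0, 0, 0, 0, 0.25, -0.95, 0, 0, 0, 0, 0.25, -0.95, 0, 0, 0, 0, 0.25, -0.95, 0, 0, 0, 0, 0.25, -0.92, 0, 0, 0, 0, 0.23, -0.68, 0, 0, 0, 0]}}

```text
t: 30.8
tcp_pos: [546.6, -327.9, 165.7]
tool_rot: [0.708, 0.707, -0.0, -0.001]
wrist_force: [0.4, 0.5, -0.9]
opening: 0.504
gripper_force: 30.0
```

Request:
{"method": "play_rows", "body": {"moves": [0, 0, -0.3, 0, 0, 0, 0, 0, -0.5, 0, 0, 0, 0, 0, -0.5, 0, 0, 0, 0, 0, -0.5, 0, 0, 0, 0, 0, -0.5, 0, 0, 0, 0, 0, -0.4, 0, 0, 0, 0, 0, -0.2, 0, 0, 0, 0, 0, 0, 0, 0, 0]}}

```text
t: 31.6
tcp_pos: [546.3, -325.7, 77.9]
tool_rot: [0.707, 0.707, -0.0, -0.001]
wrist_force: [0.2, 0.3, -1.6]
opening: 0.504
gripper_force: 30.0
```

Request:
{"method": "play_rows", "body": {"moves": [0, 0, -0.2, 0, 0, 0, 0, 0, -0.15, 0, 0, 0, 0, 0, -0.1, 0, 0, 0, 0, 0, -0.05, 0, 0, 0, 0, 0, -0.03, 0, 0, 0, 0, 0, -0.02, 0, 0, 0, 0, 0, -0.02, 0, 0, 0, 0, 0, 0, 0, 0, 0]}}

```text
t: 32.4
tcp_pos: [546.9, -326.3, 62.4]
tool_rot: [0.707, 0.707, 0.0, 0.0]
wrist_force: [-0.5, 0.1, -1.8]
opening: 0.504
gripper_force: 30.0
```

Request:
{"method": "play_rows", "body": {"moves": [0, 0, -0.01, 0, 0, 0, 0, 0, -0.01, 0, 0, 0, 0, 0, -0.01, 0, 0, 0, 0, 0, -0.01, 0, 0, 0, 0, 0, -0.01, 0, 0, 0, 0, 0, 0, 0, 0, 0]}}

```text
t: 33.0
tcp_pos: [547.0, -326.4, 62.0]
tool_rot: [0.707, 0.707, 0.0, 0.0]
wrist_force: [-2.5, 1.0, 4.6]
opening: 0.506
gripper_force: 30.0
```

Release, rise and back away toward the robot so the view is clear.

Request:
{"method": "play_rows", "body": {"moves": [0, 0, 0, 0, 0, 0, 0, 0, 0, 0, 0, 0, 0, 0, 0, 0, 0, 0, 0, 0, 0.2, 0, 0, 0, 0, 0, 0.5, 0, 0, 0, 0, 0, 0.9, 0, 0, 0, 0, 0, 0.9, 0, 0, 0, 0, 0, 0.9, 0, 0, 0], "fingers": 68}}

```text
t: 33.8
tcp_pos: [547.0, -326.4, 165.4]
tool_rot: [0.707, 0.707, 0.0, 0.001]
wrist_force: [0.5, -0.8, 0.4]
opening: 0.724
gripper_force: 0.0
```

Request:
{"method": "play_rows", "body": {"moves": [-0.8, 0.3, 0.4, 0, 0, 0, -0.8, 0.3, 0.4, 0, 0, 0, -0.8, 0.3, 0.4, 0, 0, 0, -0.8, 0.3, 0, 0, 0, 0, -0.8, 0.3, 0, 0, 0, 0, -0.8, 0.3, 0, 0, 0, 0, -0.8, 0.3, 0, 0, 0, 0, 0, 0, 0, 0, 0, 0]}}

```text
t: 34.6
tcp_pos: [377.4, -262.7, 200.7]
tool_rot: [0.707, 0.707, -0.0, 0.001]
wrist_force: [0.3, -0.3, 0.0]
opening: 0.728
gripper_force: 0.0
```

```bash
python3 - <<'E'
from plant import vision,readout
from h import *
a=vision.capture("scene");b=vision.capture("top")
crop(a,140,120,440,290,2,"pics/a.png");crop(b,90,155,400,255,2,"pics/b.png")
A=cv2.imread("pics/a.png");B=cv2.imread("pics/b.png");cv2.imwrite("pics/p4.png",np.vstack([A,B[:,:600]]))
s=readout.read_state();print(s["tcp_pos"],s["t"])
E
```

```text
[ 379.33073202 -263.65779309  200.31449557] 34.7
```

View pics/p4.png

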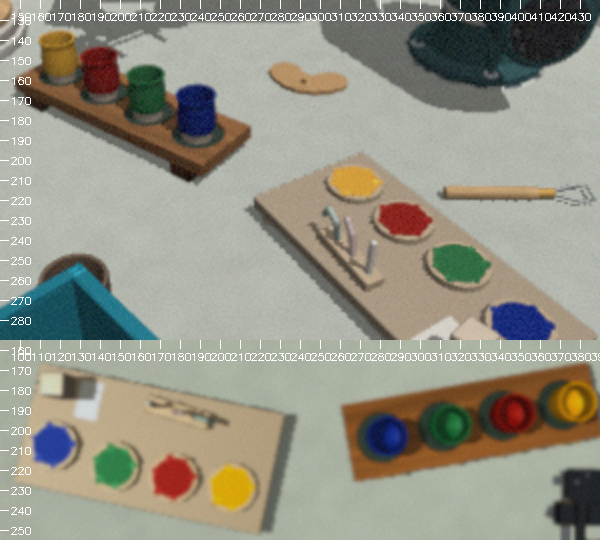

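All four cups stand upright in the recesses in the order blue, green, red, yellow from the left. The discs on the shelf show the same order, and the cone pack is undisturbed.

```bash
python3 -c "
from plant import hand_in;print(hand_in())"
```

```text
the job is handed in; nothing more can be done
None
```

The four cups stand flat in the rack recesses in their shelf order (blue, green, red, yellow from left to right), the cone pack is undisturbed, and the job was handed in at about 35 s.

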